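# Shim the rocking jig box

### The arm

A 6-joint arm with a two-finger parallel gripper is mounted at the origin on the work surface. World frame = base frame: x ahead of the robot, y to its left, z up, the work surface at z = 0. Lengths are in m, angles in rad, forces in N, time in s.
With the tool pointing down it reaches from about 0.35 to 0.975 m from the base axis. Payload 17.4 kg.
Tool frame: the origin (TCP) lies midway between the tips of the shut fingers; the grasp point (between the pads) lies 19 mm behind it (grip_point_offset is the distance from the TCP to the grasp point, in m); z points along the fingers, y is the direction in which the jaws open and shut (so a half turn about z gives the same grasp; the last joint's range is limited). The gripper opens to 85 mm and grips with 20 to 120 N. Pads are 22 mm wide; open, the fingers measure 114 mm over their backs; the gripper's body (76 mm by 85 mm) begins 54 mm behind the grasp point. The pads swing forward as they close: fully open they stand 13 mm farther back than shut.
Start: joints at [1.13, 0.116, 1.442, -0, 1.584, -0.038], TCP at [0.265, 0.621, 0.231] pointing down, gripper open.
Joint ranges: [-2.83, 2.83], [-0.83, 2.19], [0.07, 2.5], [-1.14, 4.28], [0.01, 3], [-2.97, 2.97]. Speed limits (rad/s): [1.89, 1.89, 2.22, 3.14, 3.14, 3.14].

### API

Orientations are given as a unit quaternion [w, x, y, z].
In Python, from workcell import get_obs, capture, get_calibration, hand_in, grip_point_offset gives the robot as it stands. The module is installed in compiled form; this text tells all that it offers.
- The arm moves only by the tool apply_moves, never from a script. Its argument "deltas" is a list that holds one entry, the list of rows, each a list of 7 numbers: the turn, a rotation vector about the tool's x, y, z in rad, then the shift along the tool's x, y, z in cm, then the finger opening in cm, from 0 to 8.54. A call has 1 to 8 rows; each row shifts and turns the pose as measured when the row begins, along the tool's axes as they then stand; what a row does not reach is not made up. A row lasts 1/12 s, in which the tool goes at most 41.7 mm and 7.16 degrees, less where a joint would pass 70% of its speed; a pose out of reach is approached as far as the arm can. A call with a gripper value outside its range is refused whole. The fingers move at their own pace and stop on an object; "squeeze" is the grip in N (left out, the last holds). Time passes only in rows, so rows that do not move let the fingers close. It gives the time, the measured TCP pose, the force and the opening at its end, in the units of the state.
- get_obs(): the state, without advancing time (a new reading comes with each control period).
- capture(name): name is "scene" or "top"; returns (picture, depth): 480x640x3 uint8, red, green, blue; 480x640 float32, m along the optical axis (not along the pixel's ray), 0 where there is no reading.
- get_calibration(name): a dict with "intrinsics" (3x3 intrinsics, pixels), "extrinsics" (4x4, takes a point from camera to world coordinates). Camera axes: x right, y down, z forward; pixel columns grow to the right and rows downward; lengths in m; the calibration is good to about 2 mm. A picture is of the moment at which its call begins. get_calibration takes no time and is no camera call.
- hand_in(): hands the job in, once; it reports no verdict.
The state is a dict: "t": time; "joint_positions": joint angles; "joint_vel": joint speeds; "joint_torque": joint torques, N m; "ee_pos": TCP position; "eef_rot": TCP orientation; "force": force on the tool from outside, world axes, zero at the start; "ft_torque": the same for the moment, N m; "finger_gap": finger opening in m.
Only numpy, scipy, OpenCV 4.12 (cv2) and the standard library are available. Lean on these libraries where they do the work, as an engineer would, in place of code of your own. Each camera call takes 0.05 s, during which the arm holds its last target.

### The job

The plywood jig box rocks because one of its four rubber feet is too short. Push the wooden wedge, thin end first, along the bench and under the short foot until the box is snug and level but not jacked up, then press down firmly with a fingertip on the steel corner plate above that foot to prove that it no longer rocks, and let go. Only push and press: pick nothing up, do not shove the box out of place, and leave the bottle, offcut, cup and screwdriver alone.

Things in the scene. Friction and masses are not known exactly. Their poses are not given: they have to be found in the camera images.
- box: The rocking jig box: closed plywood box, 200 mm along x, 220 along y, 2 to 3 kg, loose on the bench on four domed rubber feet 24 mm across at x +-75, y +-85 mm. Underside 18 mm, flat top 88 mm above the bench, a 6 mm high wood-strip rib on it. Origin at bench level under its middle, z up. The foot at (+75, +85) is short: it hangs 5 to 10 mm above the bench, differently every time.
- short_foot_mount (a point): The point where the short foot's axis meets the box's underside, 18 mm above the bench. At the start about 2 N on the corner above it rocks the box down until this foot meets the bench; once wedged the corner stays put.
- corner_plate: The steel plate on the top corner over the short foot, 50 x 50 x 3 mm, fixed to the box, its top 91 mm above the bench. Origin in the middle of its underside, at (x +70, y +80, z 88 mm) in the box's frame; same axes as the box. The press test takes some 5 to 8 N; wedged well, the plate then sinks less than 1 mm.
- wedge: Wooden wedge flat on the bench, 130 mm long (x), 70 wide, 90 g. Its sloping top falls from 18 mm at the back (x -65) to 2 mm at the thin end (x +65). Origin in the middle of its underside, z up. It starts on the box's +y side with its thin end pointing roughly along the box's -y at the short foot: within 7 degrees, 10 mm to the side, and 15 to 55 mm short of the foot's axis.
- wedge_back (a point): Middle of the wedge's square back face (70 mm wide, 18 mm high), 9 mm above the bench: the face to push on. The wedge slides with under 1 N; the push grows once the foot is on the slope: 3 to 6 N is snug, and from about 8 N the box may be jacked up or shoved.
- glue_bottle: Bystander: white bottle, 54 mm across, 150 mm high, origin under its middle.
- offcut: Bystander: dark wood offcut, 60 x 32 x 26 mm, origin under its middle.
- pin_cup: Bystander: small open steel cup, 60 mm across, 60 mm high, origin under its middle.
- screwdriver: Bystander: black-handled screwdriver lying on the bench, about 200 mm long along its x.
There are look-alikes about, which are no part of the job. Several things look just like the wedge: the one meant starts farthest from the robot's base.

How it is judged:
On the way, in this order (a step that is already met when the one before it is completed fails the run):
1. the wedge has been pushed in so that its thin end lies under the short foot (x of short_foot_mount in the frame of wedge below 0.06 m and y of short_foot_mount in the frame of wedge between -0.032 and 0.032 m), for 0.1 s.
2. the fingers press on the corner plate over that foot with more than 4 N for 0.3 s and the box stays level within 0.015 rad, so it no longer rocks (contact force between the fingers and corner_plate above 4 N and angle between box's own z axis and vertical below 0.015 rad), for 0.3 s.
At the end, for the whole second after the job is handed in: The wedge lies under the short foot (foot axis within the wedge's outline), the box stands level within 0.008 rad, at rest, within 30 mm of where it stood, and the press test on the corner plate has been passed (all of step 1 and x of short_foot_mount in the frame of wedge above -0.06 m and angle between box's own z axis and vertical below 0.008 rad and height (world z) of box below 0.004 m and distance of box from where it was at the start of the episode below 0.03 m and linear speed of each of box, wedge below 0.01 m/s); the robot touches nothing.
It fails at once if the wedge is picked up or tipped (raised over 10 mm or tilted over 0.25 rad) (height (world z) of wedge above 0.01 m or angle between wedge's own z axis and vertical above 0.25 rad).
It fails at once if the box is lifted by more than 15 mm or shoved by more than 50 mm (height (world z) of box above 0.015 m or distance of box from where it was at the start of the episode above 0.05 m).
It fails at once if a bystander is moved by more than 30 mm (distance of any of glue_bottle, offcut, pin_cup, screwdriver from where it was at the start of the episode above 0.03 m).
It also fails if it takes over 48 s, if anything falls off the work surface, if the arm or the gripper's body presses on something with over 40 N, if the wrist force passes 120 N, or if a joint passes its speed limit or range.

## Working session

There is one attempt and no reset: what is moved stays moved. The work goes in short steps, Python scripts to look and compute and a tool call to move; the robot and the scene stay as the last step left them, time stands still between calls to the robot, and variables do not carry over. Pictures are saved under pics/ and viewed, and the job is handed in when it is done.

Besides the shell and the picture viewer there is one more tool, called after "Emit:" as name(argument=value, ...), one argument or row to a line, values as JSON. apply_moves: Moves the arm, as the interface text tells. Its arguments: {"type":"object","properties":{"deltas":{"type":"array","items":{"type":"array","items":{"type":"array","items":{"type":"number"}}}},"squeeze":{"type":"number"}},"required":["deltas"]}

```bash
mkdir -p pics; python3 - <<'E'
from workcell import *
import cv2,numpy as np
np.set_printoptions(precision=4,suppress=True)
o=get_obs();print({k:np.round(v,4) for k,v in o.items()})
for n in("scene","top"):
    p,d=capture(n);cv2.imwrite(f"pics/{n}0.png",p[:,:,::-1]);np.savez(f"{n}0.npz",p=p,d=d)
    c=get_calibration(n);print(n,c["intrinsics"],c["extrinsics"])
E
```

```text
{'t': np.float64(0.0), 'joint_positions': array([ 1.1302,  0.1165,  1.4423,  0.    ,  1.584 , -0.0378]), 'joint_vel': array([ 0.0007, -0.0015, -0.0003,  0.0008,  0.0003, -0.0007]), 'joint_torque': array([ -0.004 , -73.1966, -63.251 ,  -0.0003,   0.0061,   0.0001]), 'ee_pos': array([0.2645, 0.6208, 0.2306]), 'eef_rot': array([-0.0001,  0.2   ,  0.9798, -0.0005]), 'force': array([-0.9262, -0.3839, -0.7015]), 'ft_torque': array([0.0003, 0.0028, 0.026 ]), 'finger_gap': np.float64(0.0853)}
scene [[614.7348   0.     320.8537]
 [  0.     614.7348 235.7053]
 [  0.       0.       1.    ]] [[-0.8841  0.2951 -0.3624  0.9653]
 [ 0.4674  0.5645 -0.6804  0.9131]
 [ 0.0038 -0.7709 -0.637   0.9949]
 [ 0.      0.      0.      1.    ]]
top [[444.2693   0.     322.7696]
 [  0.     444.2693 241.6741]
 [  0.       0.       1.    ]] [[-0.1158 -0.9705  0.2113  0.245 ]
 [-0.9933  0.1131 -0.0248 -0.0544]
 [ 0.0001 -0.2127 -0.9771  1.0956]
 [ 0.      0.      0.      1.    ]]
```

View pics/scene0.png

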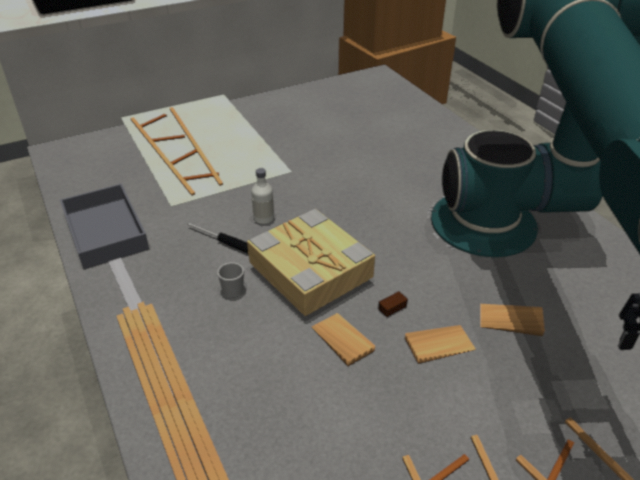

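View pics/top0.png

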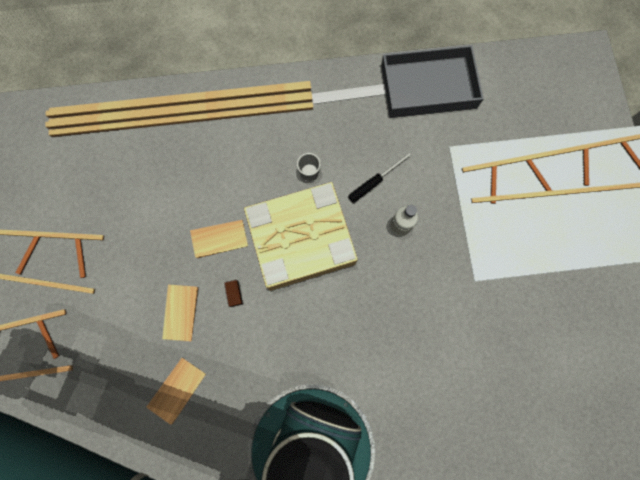

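Top view: wedge-like things at (218,238), (180,313), (176,390). The robot base is at about (312,440), so the farthest is (218,238), which also points at the box's near-left corner plate at (258,215). Next is a close crop and measurements.

```bash
cat > h.py <<'E'
import cv2,numpy as np
from workcell import *
np.set_printoptions(precision=4,suppress=True)
def ray(n,uv,z):
    c=get_calibration(n);K=c["intrinsics"];T=np.array(c["extrinsics"])
    d=T[:3,:3]@np.linalg.solve(K,[uv[0],uv[1],1.]);o=T[:3,3]
    return o+d*(z-o[2])/d[2]
def proj(n,P):
    c=get_calibration(n);K=c["intrinsics"];T=np.array(c["extrinsics"])
    q=K@(T[:3,:3].T@(np.array(P)-T[:3,3]));return q[:2]/q[2]
E
python3 - <<'E'
from h import *
for n,(x0,y0,x1,y1) in dict(top=(175,170,375,300),scene=(230,190,400,370)).items():
    p=np.load(f"{n}0.npz")["p"];c=p[y0:y1,x0:x1,::-1]
    s=4 if n=="top" else 3.3
    cv2.imwrite(f"pics/crop_{n}.png",cv2.resize(c,None,fx=s,fy=s,interpolation=cv2.INTER_CUBIC))
p=np.load("top0.npz")["p"];hsv=cv2.cvtColor(p,cv2.COLOR_RGB2HSV)
print(hsv[238,218],hsv[205,290],hsv[215,258])
m=((hsv[:,:,1]>75)&(hsv[:,:,2]>90)).astype(np.uint8)
cs,_=cv2.findContours(m,cv2.RETR_EXTERNAL,cv2.CHAIN_APPROX_NONE)
for c in cs:
    if cv2.contourArea(c)>300:
        r=cv2.minAreaRect(c);M=c.reshape(-1,2).mean(0)
        if 140<M[0]<400 and 150<M[1]<430: print(cv2.contourArea(c),r,cv2.boxPoints(r).tolist())
E
```

```text
[ 25  96 207] [ 34  69 215] [ 30  16 196]
1699.5 ((175.8556671142578, 390.662841796875), (30.61227035522461, 62.089561462402344), 35.21759033203125) [[145.4480438232422, 407.1986389160156], [181.25404357910156, 356.4734802246094], [206.26329040527344, 374.1270446777344], [170.45729064941406, 424.8522033691406]]
1537.5 ((179.9604034423828, 312.3960266113281), (30.249130249023438, 55.32406997680664), 5.710593223571777) [[162.15843200683594, 338.41583251953125], [167.6633758544922, 283.3663330078125], [197.7623748779297, 286.376220703125], [192.25743103027344, 341.42572021484375]]
1411.0 ((218.62681579589844, 238.2584991455078), (28.56580352783203, 53.63945007324219), 77.90524291992188) [[189.40972900390625, 229.9121551513672], [241.8585205078125, 218.6731414794922], [247.84390258789062, 246.60484313964844], [195.39511108398438, 257.8438720703125]]
1076.0 ((299.3073425292969, 232.35781860351562), (22.892047882080078, 93.6754150390625), 73.3007583618164) [[251.1559600830078, 234.8532257080078], [340.8807373046875, 207.93580627441406], [347.458740234375, 229.86241149902344], [257.73394775390625, 256.77984619140625]]
581.5 ((282.97467041015625, 212.20932006835938), (19.048070907592773, 72.79623413085938), 73.39302062988281) [[245.37278747558594, 213.48532104492188], [315.1325378417969, 192.67977905273438], [320.5765380859375, 210.93331909179688], [250.81680297851562, 231.73886108398438]]
```

View pics/crop_top.png

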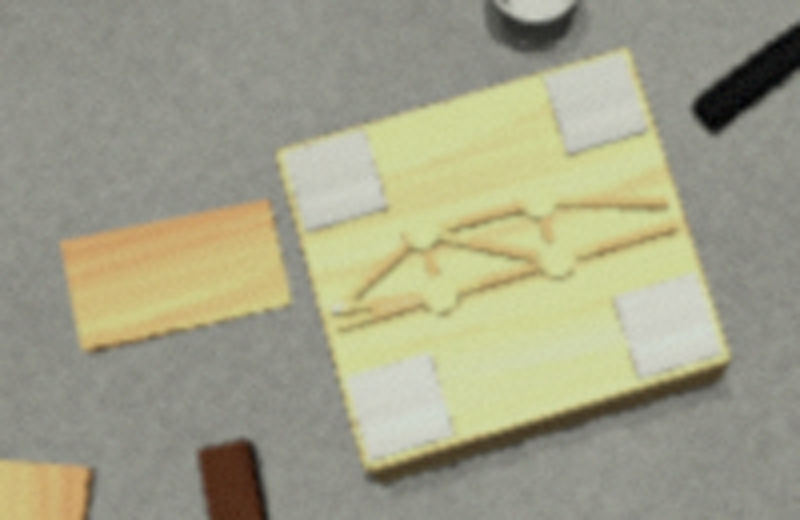

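View pics/crop_scene.png

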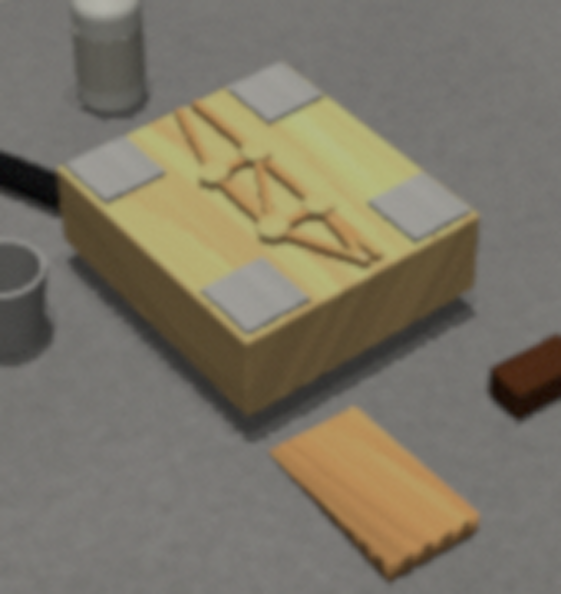

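```bash
python3 - <<'E'
from h import *
# box top corners from crop (x/4+175,y/4+170)
f=lambda a:(a[0]/4+175-.4,a[1]/4+170-.4)
C=dict(A=(280,150),B=(628,48),C=(728,357),D=(370,468))
W={k:ray("top",f(v),.088) for k,v in C.items()}
for k,v in W.items(): print(k,v)
n=lambda a:np.linalg.norm(a)
print("AB",n(W['A']-W['B']),"BC",n(W['B']-W['C']),"CD",n(W['C']-W['D']),"DA",n(W['D']-W['A']))
ctr=sum(W.values())/4;ctr[2]=0
y=(W['A']-W['B'])+(W['D']-W['C']);y/=n(y);x=(W['A']-W['D'])+(W['B']-W['C']);x/=n(x)
yaw=np.arctan2(x[1]-y[0],x[0]+y[1]);ex=np.array([np.cos(yaw),np.sin(yaw),0]);ey=np.array([-ex[1],ex[0],0])
print("ctr",ctr,"yaw deg",np.degrees(yaw),np.degrees(np.arctan2(*x[1::-1])),np.degrees(np.arctan2(-y[0],y[1])))
foot=ctr+.075*ex+.085*ey;plate=ctr+.07*ex+.08*ey;print("foot",foot,"plate",plate)
# wedge: thin end, back
bk=[ray("top",f(a),.018) for a in((62,242),(85,351))];th=[ray("top",f(a),.002) for a in((270,200),(292,302))]
print("back",bk,"thin",th,n(bk[0]-bk[1]),n(th[0]-th[1]))
B=sum(bk)/2;Tn=sum(th)/2;B[2]=Tn[2]=0;wx=Tn-B;print("len",n(wx));wx/=n(wx);wy=np.array([-wx[1],wx[0],0])
O=(B+Tn)/2;print("wedge",O,"yaw",np.degrees(np.arctan2(wx[1],wx[0])),"foot in wedge",(foot-O)@wx,(foot-O)@wy,"rel to -y",np.degrees(np.arctan2(wx[1],wx[0]))-np.degrees(yaw)+90)
# scene check
P=[("thin",Tn+[0,0,.002]),("back",B+[0,0,.009]),("plate",plate+[0,0,.091]),("O",O)]
im=cv2.imread("pics/scene0.png")
for k,v in P: print(k,proj("scene",v))
for k,a in dict(plate=(257,295)).items(): print(ray("scene",(a[0]/3.3+230,a[1]/3.3+190),.091))
for nm,a,z in(("t1",(272,455),.002),("t2",(352,408),.002),("b1",(392,565),.018),("b2",(477,510),.018),("corn",(247,340),.088)): print(nm,ray("scene",(a[0]/3.3+230,a[1]/3.3+190),z))
d=np.load("top0.npz")["d"]
print(d[180:184,285:290].mean())
E
```

```text
A [0.5672 0.0937 0.088 ]
B [ 0.6064 -0.1179  0.088 ]
C [ 0.4136 -0.1526  0.088 ]
D [0.3738 0.0578 0.088 ]
AB 0.21526997818144317 BC 0.19590401629010556 CD 0.21408956360570186 DA 0.19675633460806058
ctr [ 0.4903 -0.0298  0.    ] yaw deg 10.491085918511988 10.362626838104283 10.619544998919691
foot [0.5485 0.0675 0.    ] plate [0.5445 0.0617 0.    ]
back [array([0.5457, 0.2439, 0.018 ]), array([0.4749, 0.2334, 0.018 ])] thin [array([0.5624, 0.1153, 0.002 ]), array([0.4946, 0.1067, 0.002 ])] 0.07154069592428974 0.06834907550207094
len 0.1289337014955352
wedge [0.5194 0.1748 0.    ] yaw -81.90356928985634 foot in wedge 0.11038176154720952 0.01372711693335189 rel to -y -2.39465520836832
thin [324.3412 320.1996]
back [361.7732 356.023 ]
plate [307.0601 278.9431]
O [342.3764 339.2587]
[0.5436 0.0637 0.091 ]
t1 [0.5616 0.1187 0.002 ]
t2 [0.4953 0.1065 0.002 ]
b1 [0.5442 0.2441 0.018 ]
b2 [0.4759 0.2313 0.018 ]
corn [0.5664 0.0945 0.088 ]
1.1541473
```

Both views agree to 2 mm or so: the box is yawed 10.5°, the foot is at (0.548, 0.067), and the wedge's back middle is at (0.510, 0.238) with its axis at -82°. I'll turn the tool so the jaws lie along the wedge's width, with the fingers part closed for a two-point push.

Emit:
apply_moves(
  deltas=[
    [[0, 0, 0.125, 0, 0, 0, 3], [0, 0, 0.125, 0, 0, 0, 3], [0, 0, 0.125, 0, 0, 0, 3], [0, 0, 0.125, 0, 0, 0, 3], [0, 0, 0.125, 0, 0, 0, 3], [0, 0, 0.125, 0, 0, 0, 3], [0, 0, 0.125, 0, 0, 0, 3], [0, 0, 0.125, 0, 0, 0, 3]],
  ],
  squeeze=20,
)

```text
t: 0.77
ee_pos: [0.2641, 0.6199, 0.2268]
eef_rot: [0.001, 0.647, 0.763, -0.003]
force: [0.2, -0.8, -0.2]
finger_gap: 0.0298
```

```bash
cat >> h.py <<'E'
from scipy.spatial.transform import Rotation as Ro
WY=np.radians(8.1)
def st(tgt=None,yd=WY):
    o=get_obs();q=o["eef_rot"];R=Ro.from_quat([q[1],q[2],q[3],q[0]]).as_matrix()
    y=np.array([np.cos(yd),np.sin(yd),0]);z=np.array([0,0,-1.]);Rt=np.column_stack([np.cross(y,z),y,z])
    print("t",o["t"].round(2),"p",o["ee_pos"],"F",o["force"],"gap",o["finger_gap"],"\nturn",Ro.from_matrix(R.T@Rt).as_rotvec(),end=" ")
    if tgt is not None: print("shift cm",R.T@(np.array(tgt)-o["ee_pos"])*100,end="")
    print();return o,R
E
python3 - <<'E'
from h import *
st([.511,.272,.1])
for nm,px in dict(off=(233,293),w2a=(168,285),w2b=(198,287),cup=(308,166)).items(): print(nm,ray("top",px,.01))
E
```

```text
Traceback (most recent call last):
  File "h.py", line 16, in st
    print("t",o["t"].round(2),"p",o["ee_pos"],"F",o["force"],"gap",o["finger_gap"],"\nturn",Ro.from_matrix(R.T@Rt).as_rotvec(),end=" ")
              ^^^^^^^^^^^^
AttributeError: 'float' object has no attribute 'round'
```

```bash
sed -i 's/o\["t"\].round(2)/round(float(o["t"]),2)/' h.py
python3 - <<'E'
from h import *
st([.511,.272,.1])
for nm,px in dict(off=(233,293),w2a=(168,285),w2b=(198,287),cup=(308,166)).items(): print(nm,ray("top",px,.01))
E
```

```text
t 0.77 p [0.2641 0.6199 0.2268] F [ 0.2122 -0.848  -0.1931] gap 0.029847493994493275 
turn [-0.0038  0.0056  0.0232] shift cm [-38.2967  18.7048  12.8237]
off [0.3778 0.1505 0.01  ]
w2a [0.4157 0.3071 0.01  ]
w2b [0.4023 0.2344 0.01  ]
cup [ 0.6839 -0.0671  0.01  ]
```

Emit:
apply_moves(
  deltas=[
    [[0, 0, 0.023, -3.2, 1.5, 0.5, 3], [0, 0, 0, -3.2, 1.5, 0.5, 3], [0, 0, 0, -3.2, 1.5, 0.5, 3], [0, 0, 0, -3.2, 1.5, 0.5, 3], [0, 0, 0, -3.2, 1.5, 0.5, 3], [0, 0, 0, -3.2, 1.5, 0.5, 3], [0, 0, 0, -3.2, 1.5, 0.5, 3], [0, 0, 0, -3.2, 1.5, 0.5, 3]],
  ],
)

```text
t: 1.43
ee_pos: [0.4182, 0.3764, 0.1828]
eef_rot: [0.0, 0.657, 0.754, -0.005]
force: [0.4, 0.3, 0.6]
finger_gap: 0.0302
```

```bash
python3 - <<'E'
from h import *
st([.511,.272,.1])
E
```

```text
t 1.43 p [0.4182 0.3764 0.1828] F [0.423  0.301  0.5599] gap 0.030161737453262998 
turn [-0.0071  0.0075 -0.0037] shift cm [-11.5572   7.8183   8.3147]
```

Emit:
apply_moves(
  deltas=[
    [[-0.007, 0.007, -0.004, -2.2, 1.5, 1.6, 3], [0, 0, 0, -2.2, 1.5, 1.6, 3], [0, 0, 0, -2.2, 1.5, 1.6, 3], [0, 0, 0, -2.2, 1.5, 1.6, 3], [0, 0, 0, -2.2, 1.5, 1.6, 3], [0, 0, 0, 0, 0, 0, 3]],
  ],
)

```text
t: 1.93
ee_pos: [0.5129, 0.2667, 0.0985]
eef_rot: [0.0, 0.657, 0.754, -0.0]
force: [-0.1, 0.8, -0.9]
finger_gap: 0.03
```

```bash
python3 - <<'E'
from h import *
st([.511,.272,.008])
for n in("scene",):
    p,d=capture(n);cv2.imwrite(f"pics/{n}1.png",p[:,:,::-1])
    cv2.imwrite(f"pics/c1.png",cv2.resize(p[220:420,240:480,::-1],None,fx=3,fy=3,interpolation=cv2.INTER_CUBIC)[:600])
E
```

```text
t 1.93 p [0.5129 0.2667 0.0985] F [-0.0575  0.8442 -0.9157] gap 0.029990005538480243 
turn [ 0.0005  0.0008 -0.0036] shift cm [ 0.5567 -0.1185  9.0472]
```

View pics/c1.png

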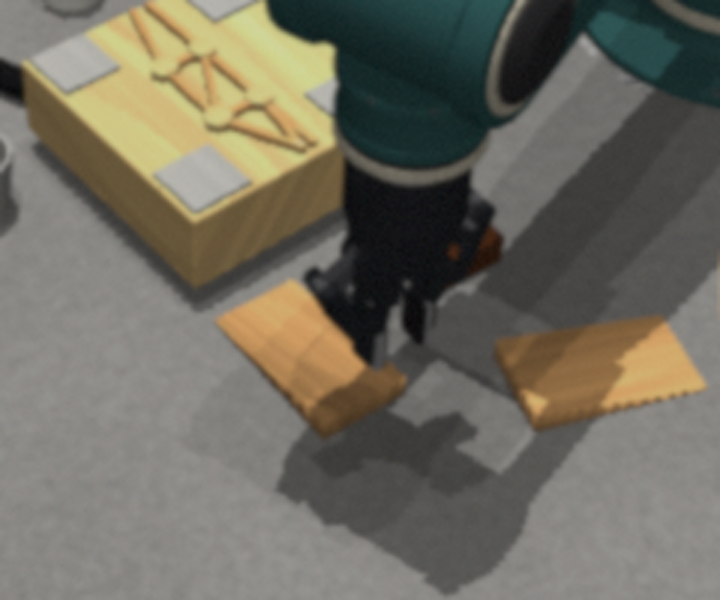

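The crop shows the part-closed fingers (370,360)/(415,340) hovering behind the wedge's back edge (at about 365,405), and the wedge untouched. I'll descend now.

Emit:
apply_moves(
  deltas=[
    [[0, 0, -0.003, 0.6, 0, 1.0, 3], [0, 0, 0, 0.1, 0, 1.5, 3], [0, 0, 0, 0, 0, 1.8, 3], [0, 0, 0, 0, 0, 1.8, 3], [0, 0, 0, 0, 0, 1.3, 3], [0, 0, 0, 0, 0, 0.8, 3], [0, 0, 0, 0, 0, 0.4, 3], [0, 0, 0, 0, 0, 0, 3]],
  ],
)

```text
t: 2.65
ee_pos: [0.509, 0.2822, 0.0107]
eef_rot: [0.0, 0.654, 0.757, 0.003]
force: [-0.3, -0.8, -0.5]
finger_gap: 0.0304
```

```bash
python3 - <<'E'
from h import *
st([.511,.25,.008])
E
```

```text
t 2.65 p [0.509  0.2822 0.0107] F [-0.2789 -0.791  -0.4728] gap 0.03035474409962027 
turn [ 0.0043 -0.0027  0.0039] shift cm [-3.2137 -0.2741  0.2586]
```

Emit:
apply_moves(
  deltas=[
    [[0.004, 0, 0.004, -0.8, 0, 0.1, 3], [0, 0, 0, -0.8, 0, 0.1, 3], [0, 0, 0, -0.6, 0, 0, 3], [0, 0, 0, -0.6, 0, 0, 3], [0, 0, 0, -0.6, 0, 0, 3], [0, 0, 0, 0, 0, 0, 3]],
  ],
)

```text
t: 3.15
ee_pos: [0.5157, 0.2456, 0.0116]
eef_rot: [-0.0, 0.655, 0.755, 0.003]
force: [0.1, -0.3, 0.5]
finger_gap: 0.0298
```

```bash
cat >> h.py <<'E'
def see(tag,box=(170,150,380,310),n="top",s=3.6):
    p,d=capture(n);x0,y0,x1,y1=box
    cv2.imwrite(f"pics/{n}_{tag}.png",cv2.resize(p[y0:y1,x0:x1,::-1],None,fx=s,fy=s,interpolation=cv2.INTER_CUBIC))
E
python3 - <<'E'
from h import *
st();see("2",(240,200,440,360),"scene",3.6)
E
```

```text
t 3.15 p [0.5157 0.2456 0.0116] F [ 0.0981 -0.285   0.522 ] gap 0.029826033320729924 
turn [ 0.0039 -0.0038 -0.0003]
```

View pics/scene_2.png

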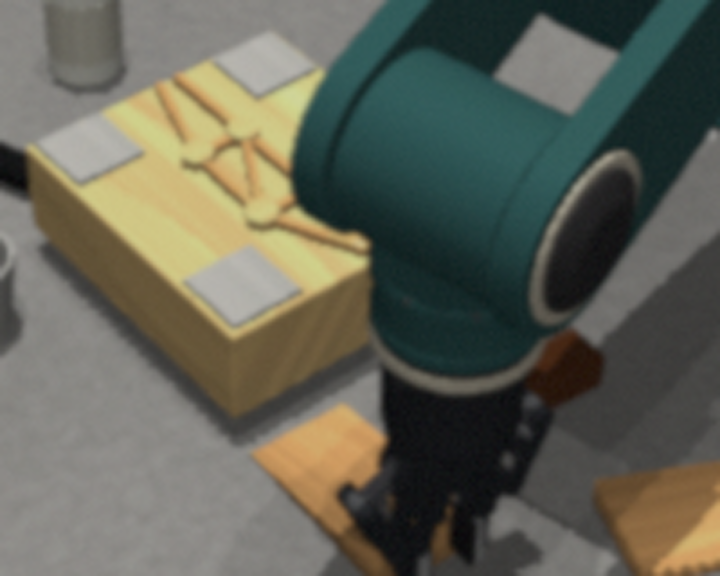

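Emit:
apply_moves(
  deltas=[
    [[0.004, -0.004, 0, -0.5, 0, 0.3, 3], [0, 0, 0, -0.6, 0.05, 0.1, 3], [0, 0, 0, -0.6, 0.05, 0, 3], [0, 0, 0, -0.6, 0.05, 0, 3], [0, 0, 0, -0.6, 0.05, 0, 3], [0, 0, 0, -0.6, 0.05, 0, 3], [0, 0, 0, 0, 0, 0, 3]],
  ],
)

```text
t: 3.78
ee_pos: [0.5242, 0.2087, 0.0079]
eef_rot: [0.0, 0.655, 0.755, 0.0]
force: [-0.5, -0.5, 0.2]
finger_gap: 0.0299
```

```bash
python3 - <<'E'
from h import *
st();see("3");see("3",(240,200,440,360),"scene",3.6)
E
```

```text
t 3.78 p [0.5242 0.2087 0.0079] F [-0.4915 -0.5285  0.1928] gap 0.029942264677952534 
turn [ 0.0007 -0.0005 -0.0001]
```

View pics/scene_3.png

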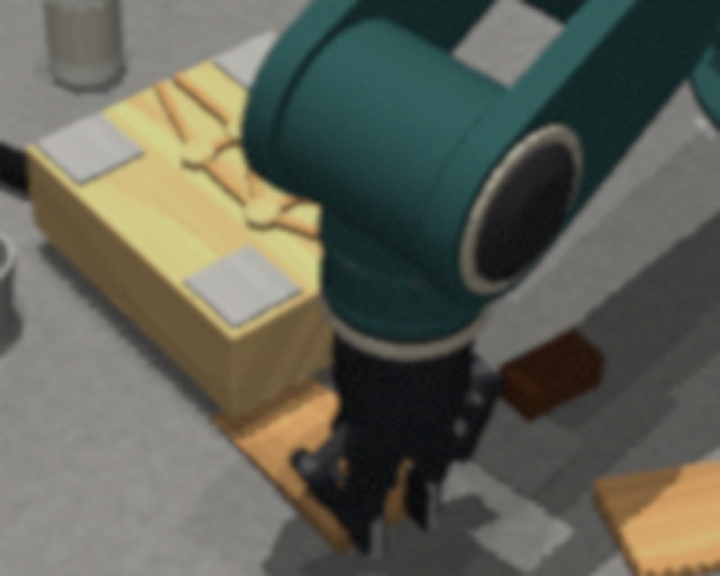

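View pics/top_3.png

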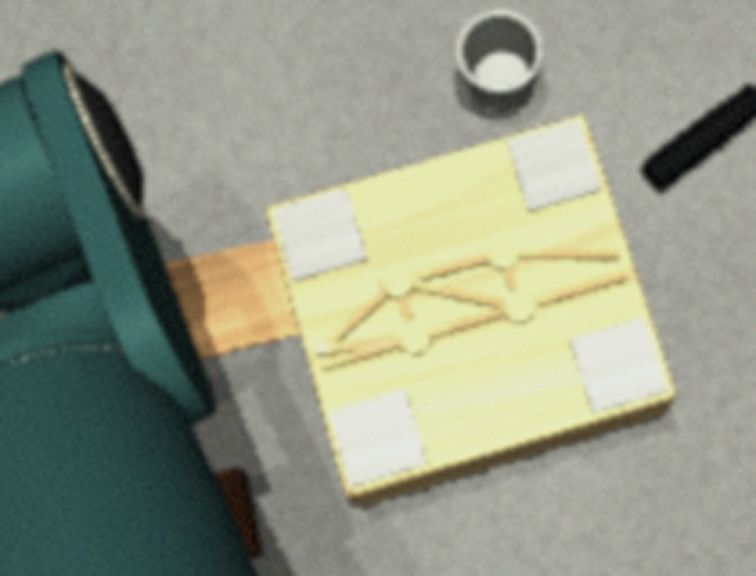

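Emit:
apply_moves(
  deltas=[
    [[0, 0, 0, -0.5, 0.05, 0, 3], [0, 0, 0, -0.5, 0.05, 0, 3], [0, 0, 0, -0.5, 0.05, 0, 3], [0, 0, 0, -0.4, 0.03, 0, 3], [0, 0, 0, -0.4, 0.03, 0, 3]],
  ],
)

```text
t: 4.3
ee_pos: [0.5296, 0.186, 0.0079]
eef_rot: [-0.0, 0.655, 0.756, 0.001]
force: [-1.0, 1.3, 0.7]
finger_gap: 0.0303
```

```bash
python3 - <<'E'
from h import *
st();see("4")
E
```

```text
t 4.3 p [0.5296 0.186  0.0079] F [-1.0194  1.2547  0.6894] gap 0.030324688375722927 
turn [ 0.0006 -0.001   0.0013]
```

View pics/top_4.png

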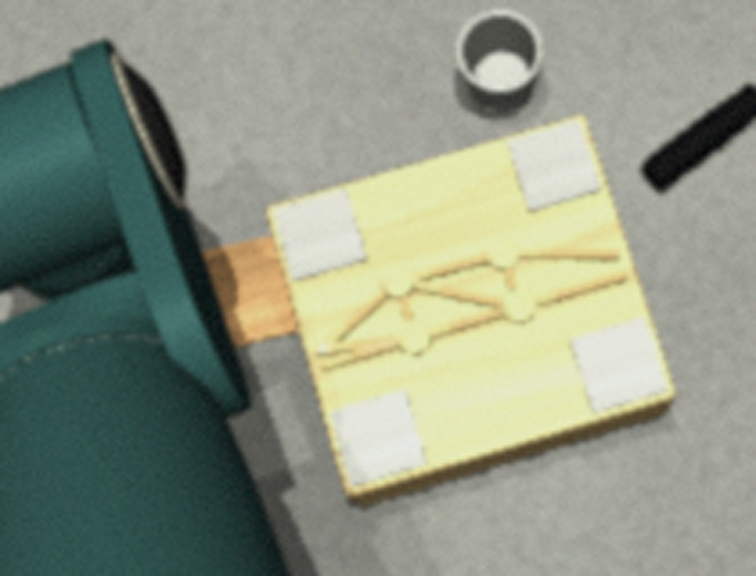

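The top view shows the wedge going in square, its upper edge at (205,250)-(272,237), with the box unmoved (top-left corner still at (270,207)). I'll use smaller steps now.

Emit:
apply_moves(
  deltas=[
    [[0, 0, 0, -0.3, 0.03, 0, 3], [0, 0, 0, -0.3, 0.03, 0, 3], [0, 0, 0, -0.3, 0.03, 0, 3]],
  ],
)

```text
t: 4.6
ee_pos: [0.532, 0.1758, 0.0079]
eef_rot: [-0.0, 0.655, 0.756, 0.0]
force: [0.0, 1.1, 0.5]
finger_gap: 0.03
```

Emit:
apply_moves(
  deltas=[
    [[0, 0, 0, -0.3, 0.03, 0, 3], [0, 0, 0, -0.3, 0.03, 0, 3]],
  ],
)

```text
t: 4.77
ee_pos: [0.5336, 0.1694, 0.0079]
eef_rot: [-0.0, 0.655, 0.756, 0.001]
force: [-0.3, 0.8, 0.9]
finger_gap: 0.0302
```

Emit:
apply_moves(
  deltas=[
    [[0, 0, 0, -0.3, 0.03, 0, 3], [0, 0, 0, -0.3, 0.03, 0, 3]],
  ],
)

```text
t: 4.93
ee_pos: [0.5352, 0.1629, 0.0079]
eef_rot: [-0.0, 0.655, 0.756, 0.0]
force: [-0.1, 1.8, 0.1]
finger_gap: 0.0303
```

Emit:
apply_moves(
  deltas=[
    [[0, 0, 0, -0.25, 0.02, 0, 3], [0, 0, 0, -0.25, 0.02, 0, 3]],
  ],
)

```text
t: 5.1
ee_pos: [0.5364, 0.1574, 0.0079]
eef_rot: [-0.0, 0.655, 0.756, 0.0]
force: [-0.0, 0.9, 0.3]
finger_gap: 0.03
```

Emit:
apply_moves(
  deltas=[
    [[0, 0, 0, -0.25, 0.02, 0, 3]],
  ],
)

```text
t: 5.18
ee_pos: [0.537, 0.1547, 0.0078]
eef_rot: [-0.0, 0.655, 0.756, 0.0]
force: [0.1, 1.5, 1.3]
finger_gap: 0.0301
```

```bash
python3 - <<'E'
from h import *
st();see("5");see("5",(240,200,440,360),"scene",3.6)
E
```

```text
t 5.18 p [0.537  0.1547 0.0078] F [0.1176 1.5339 1.3292] gap 0.030082267851804314 
turn [ 0.0005 -0.0009  0.0009]
```

View pics/scene_5.png

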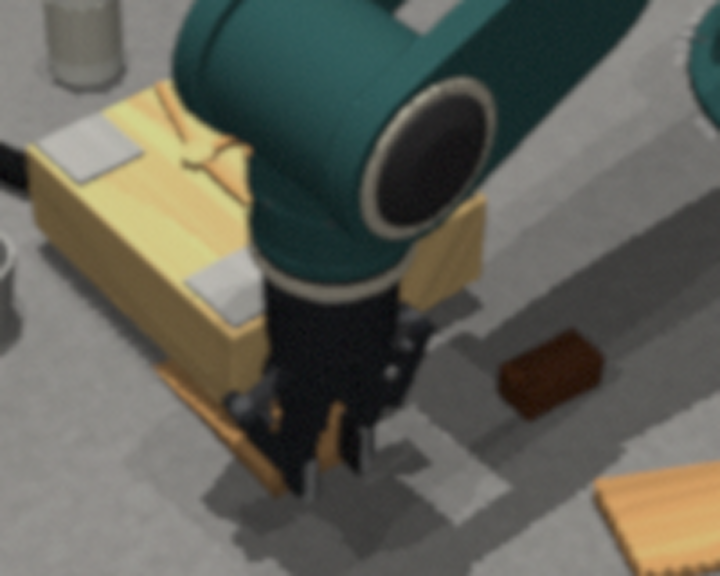

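View pics/top_5.png

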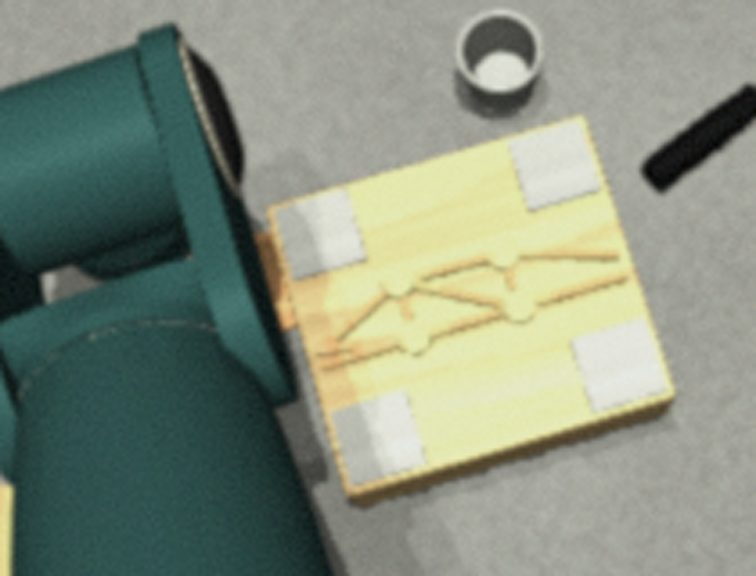

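Emit:
apply_moves(
  deltas=[
    [[0, 0, 0, -0.25, 0.01, 0, 3], [0, 0, 0, -0.25, 0.01, 0, 3]],
  ],
)

```text
t: 5.45
ee_pos: [0.5379, 0.1502, 0.0078]
eef_rot: [-0.001, 0.655, 0.756, 0.001]
force: [-2.0, 8.7, 0.8]
finger_gap: 0.0301
```

Emit:
apply_moves(
  deltas=[
    [[0, 0, 0, -0.2, 0.01, 0, 3]],
  ],
)

```text
t: 5.53
ee_pos: [0.5382, 0.1488, 0.0078]
eef_rot: [-0.001, 0.655, 0.756, 0.001]
force: [-1.6, 9.5, 1.0]
finger_gap: 0.0298
```

Emit:
apply_moves(
  deltas=[
    [[0, 0, 0, -0.2, 0.01, 0, 3]],
  ],
)

```text
t: 5.62
ee_pos: [0.5384, 0.1477, 0.0079]
eef_rot: [-0.002, 0.655, 0.756, 0.002]
force: [-2.1, 11.5, 0.6]
finger_gap: 0.0299
```

The force rose quickly to 11 N because I pushed a step or two past snug: about 4 mm of travel, which is under 0.6 mm of rise. I'll back off and check the box.

Emit:
apply_moves(
  deltas=[
    [[0, 0, 0, 0.5, 0, 0, 3], [0, 0, 0, 1.5, 0, 0, 3], [0, 0, 0, 2, 0, -0.5, 3], [0, 0, 0, 2, 0, -3, 3], [0, 0, 0, 2, 0, -3.5, 3], [0, 0, 0, 2, 0, -3.5, 0], [0, 0, 0, 2, 0, -3, 0], [0, 0, 0, 2, 0, -2, 0]],
  ],
)

```text
t: 6.28
ee_pos: [0.5152, 0.2871, 0.163]
eef_rot: [-0.004, 0.657, 0.754, -0.004]
force: [0.3, 0.6, 0.5]
finger_gap: 0.0002
```

Emit:
apply_moves(
  deltas=[
    [[0, 0, 0, 2, 0, -1, 0], [0, 0, 0, 2, 0, 0, 0], [0, 0, 0, 2, 0, 0, 0], [0, 0, 0, 2, 0, 0, 0], [0, 0, 0, 0, 0, 0, 0]],
  ],
)

```text
t: 6.7
ee_pos: [0.5042, 0.3743, 0.1818]
eef_rot: [-0.001, 0.656, 0.755, 0.001]
force: [0.3, 0.2, -0.1]
finger_gap: 0.0
```

```bash
python3 - <<'E'
from h import *
st()
for n in("top","scene"):
    p,d=capture(n);np.savez(f"{n}6.npz",p=p,d=d)
    x0,y0,x1,y1=(170,150,380,310) if n=="top" else (240,200,440,360)
    cv2.imwrite(f"pics/{n}_6.png",cv2.resize(p[y0:y1,x0:x1,::-1],None,fx=3.6,fy=3.6,interpolation=cv2.INTER_CUBIC))
# box shift between first and now: subpixel phase/ECC-like by template match of box region
a=cv2.cvtColor(np.load("top0.npz")["p"],cv2.COLOR_RGB2GRAY).astype(np.float32)
b=cv2.cvtColor(np.load("top6.npz")["p"],cv2.COLOR_RGB2GRAY).astype(np.float32)
print("phase all",cv2.phaseCorrelate(a[180:290,240:360].copy(),b[180:290,240:360].copy()))
W=np.eye(2,3,dtype=np.float32)
print(cv2.findTransformECC(a[185:285,250:355].copy(),b[185:285,250:355].copy(),W,cv2.MOTION_EUCLIDEAN))
# tilt from depth, box top
for k in("top0","top6"):
    d=np.load(k+".npz")["d"];c=get_calibration("top");K=c["intrinsics"];T=np.array(c["extrinsics"])
    P=[]
    for v in range(185,285):
        for u in range(245,357):
            if d[v,u]>0:
                q=T[:3,:3]@(np.linalg.solve(K,[u,v,1.])*d[v,u])+T[:3,3]
                if abs(q[2]-.088)<.012:P.append(q)
    P=np.array(P);A=np.c_[P[:,:2]-[.49,-.03],np.ones(len(P))]
    for _ in range(3):
        s,*_r=np.linalg.lstsq(A,P[:,2],rcond=None);r=P[:,2]-A@s;m=abs(r)<2.5*r.std();A=A[m];P=P[m]
    print(k,len(P),s,r.std())
E
```

```text
t 6.7 p [0.5042 0.3743 0.1818] F [ 0.3301  0.1897 -0.0763] gap 2.357282771004252e-06 
turn [-0.0001 -0.0029 -0.0016] 
phase all ((0.05905368747827566, 0.06286205060929717), 0.8951272911495632)
(0.9978660283774463, array([[ 1.    , -0.0002,  0.0825],
       [ 0.0002,  1.    ,  0.0389]], dtype=float32))
top0 7510 [-0.001  -0.0006  0.0889] 0.0025669950698876402
top6 7523 [0.0011 0.0026 0.0891] 0.00262409525388512
```

View pics/top_6.png

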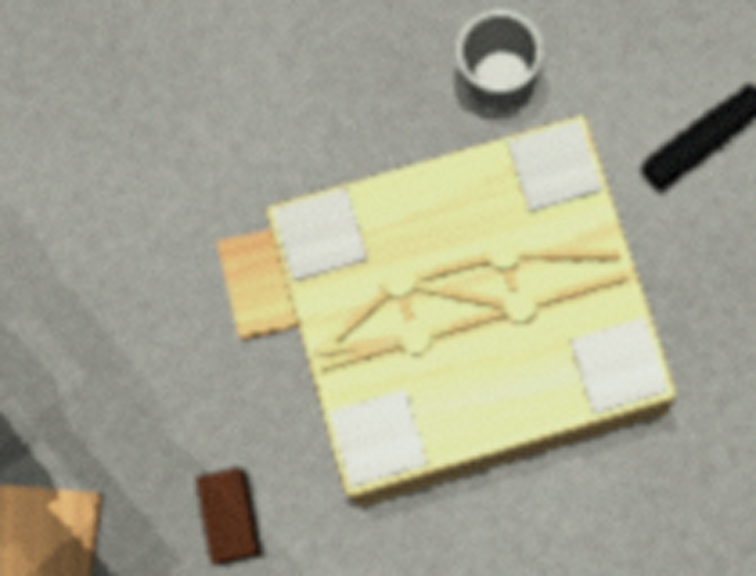

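View pics/scene_6.png

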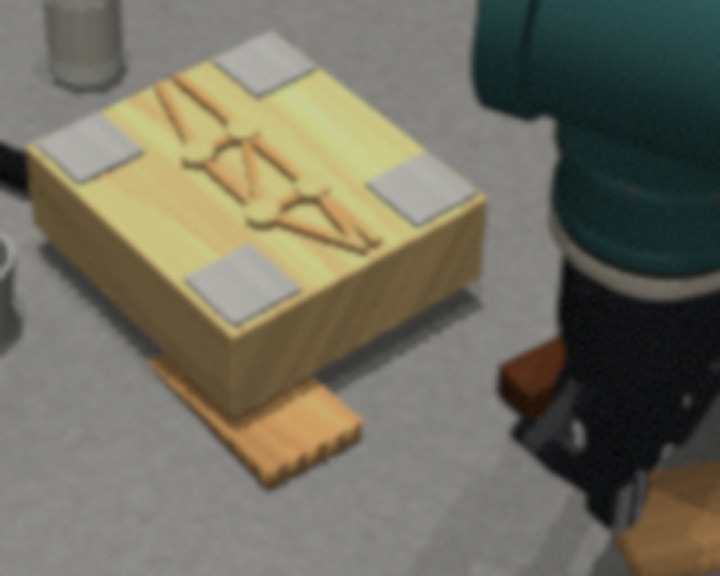

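```bash
python3 - <<'E'
from h import *
f=lambda a:(a[0]/3.6+170-.4,a[1]/3.6+150-.4)
bk=[ray("top",f(a),.018) for a in((218,240),(241,338))];print(bk)
v=bk[0]-bk[1];v/=np.linalg.norm(v);B=sum(bk)/2;wy=v;wx=np.array([v[1],-v[0],0])
O=B+.065*wx;print("foot in wedge",[(np.array([.5485,.0675,.018])-O)@k for k in(wx,wy)],"yaw",np.degrees(np.arctan2(wx[1],wx[0])))
st([.544,.0625,.14])
E
```

```text
[array([0.5699, 0.142 , 0.018 ]), array([0.4982, 0.1313, 0.018 ])]
foot in wedge [np.float64(0.005494392222258563), np.float64(0.004114177391205564)] yaw -81.4981048019643
t 6.8 p [0.5046 0.372  0.1815] F [-0.1312 -0.604  -1.0017] gap -0.00022980694215059367 
turn [-0.0005 -0.002  -0.0023] shift cm [-31.2081  -0.3866   4.0889]
```

The foot is at (+5, +4) mm in the wedge's frame, so it is well under. The box shifted by less than 0.3 mm and tilts by about 0.003 rad. Next I'll move over the plate with the fingers shut.

Emit:
apply_moves(
  deltas=[
    [[0, 0, 0, -3.9, 0, 0, 0], [0, 0, 0, -3.9, 0, 0, 0], [0, 0, 0, -3.9, 0, 0, 0], [0, 0, 0, -3.9, 0, 0, 0], [0, 0, 0, -3.9, 0, 0.5, 0], [0, 0, 0, -3.9, 0, 0.5, 0], [0, 0, 0, -3.5, 0, 0.5, 0], [0, 0, 0, -2.5, 0, 0.5, 0]],
  ],
)

```text
t: 7.47
ee_pos: [0.5441, 0.067, 0.1596]
eef_rot: [0.0, 0.655, 0.756, -0.001]
force: [0.1, -1.1, 0.3]
finger_gap: 0.0004
```

```bash
python3 - <<'E'
from h import *
st([.544,.0625,.12])
E
```

```text
t 7.47 p [0.5441 0.067  0.1596] F [ 0.0534 -1.0697  0.3465] gap 0.00038891012307468604 
turn [-0.0006  0.0012  0.0014] shift cm [-0.4402 -0.072   3.9653]
```

Emit:
apply_moves(
  deltas=[
    [[0, 0, 0, 0, 0, 1.0, 0], [0, 0, 0, 0, 0, 1.5, 0], [0, 0, 0, 0, 0, 1.2, 0], [0, 0, 0, 0, 0, 0.8, 0], [0, 0, 0, 0, 0, 0.5, 0], [0, 0, 0, 0, 0, 0.3, 0], [0, 0, 0, 0, 0, 0, 0]],
  ],
)

```text
t: 8.05
ee_pos: [0.5426, 0.0588, 0.1021]
eef_rot: [0.0, 0.658, 0.753, -0.002]
force: [0.2, -0.1, -0.1]
finger_gap: 0.0001
```

```bash
python3 - <<'E'
from h import *
st([.544,.0625,.093]);see("7",(240,170,440,330),"scene",3.6)
E
```

```text
t 8.05 p [0.5426 0.0588 0.1021] F [ 0.2487 -0.1314 -0.088 ] gap 9.59248338065301e-05 
turn [-0.0023  0.0032 -0.0078] shift cm [0.3483 0.1936 0.9085]
```

View pics/scene_7.png

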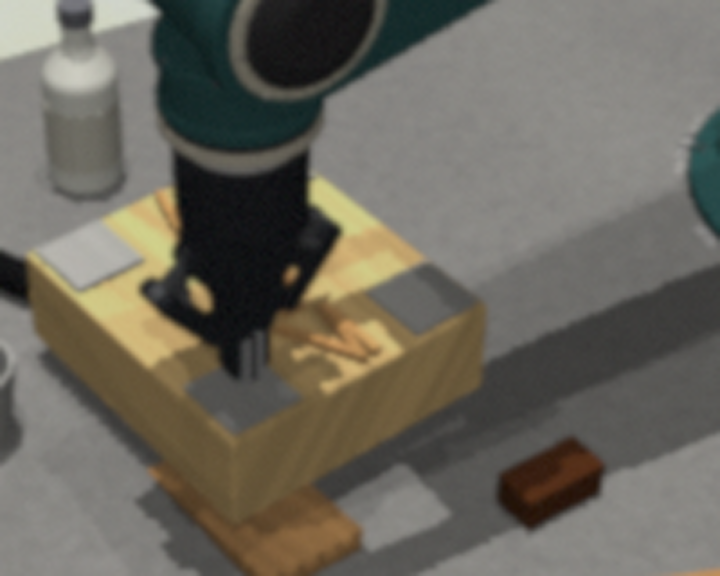

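The shut fingertips at (247,378) hover about 1 cm over the shaded corner plate, whose centre is at (245,392). I'll correct by 3 mm and go down.

Emit:
apply_moves(
  deltas=[
    [[0, 0, -0.008, 0.4, 0.2, 0.3, 0], [0, 0, 0, 0, 0, 0.3, 0], [0, 0, 0, 0, 0, 0.1, 0], [0, 0, 0, 0, 0, 0, 0]],
  ],
)

```text
t: 8.43
ee_pos: [0.5451, 0.0647, 0.0965]
eef_rot: [0.001, 0.654, 0.756, -0.001]
force: [0.6, 0.4, 0.1]
finger_gap: 0.0
```

Emit:
apply_moves(
  deltas=[
    [[0, 0, 0, 0, 0, 0.15, 0], [0, 0, 0, 0, 0, 0, 0]],
  ],
)

```text
t: 8.6
ee_pos: [0.5452, 0.0649, 0.0951]
eef_rot: [0.002, 0.654, 0.756, -0.001]
force: [0.1, 0.4, -0.1]
finger_gap: 0.0002
```

Emit:
apply_moves(
  deltas=[
    [[0, 0, 0, 0, 0, 0.2, 0], [0, 0, 0, 0, 0, 0, 0]],
  ],
)

```text
t: 8.77
ee_pos: [0.5453, 0.0648, 0.0931]
eef_rot: [0.002, 0.654, 0.756, -0.001]
force: [-0.0, 0.3, -0.2]
finger_gap: -0.0
```

Emit:
apply_moves(
  deltas=[
    [[0, 0, 0, 0, 0, 0.15, 0]],
  ],
)

```text
t: 8.85
ee_pos: [0.5455, 0.0648, 0.0919]
eef_rot: [0.002, 0.654, 0.756, -0.0]
force: [0.1, 0.7, -0.0]
finger_gap: 0.0001
```

Emit:
apply_moves(
  deltas=[
    [[0, 0, 0, 0, 0, 0.1, 0]],
  ],
)

```text
t: 8.93
ee_pos: [0.5455, 0.0647, 0.0908]
eef_rot: [0.002, 0.654, 0.756, -0.0]
force: [-2.5, 0.8, 9.2]
finger_gap: 0.0002
```

Emit:
apply_moves(
  deltas=[
    [[0, 0, 0, 0, 0, 0.02, 0]],
  ],
)

```text
t: 9.02
ee_pos: [0.5455, 0.0647, 0.0908]
eef_rot: [0.002, 0.654, 0.756, -0.0]
force: [-2.3, 0.9, 5.7]
finger_gap: 0.0001
```

Emit:
apply_moves(
  deltas=[
    [[0, 0, 0, 0, 0, 0.04, 0], [0, 0, 0, 0, 0, 0.04, 0]],
  ],
)

```text
t: 9.18
ee_pos: [0.5455, 0.0648, 0.0908]
eef_rot: [0.002, 0.654, 0.756, -0.0]
force: [-4.5, -0.5, 5.7]
finger_gap: 0.0
```

Emit:
apply_moves(
  deltas=[
    [[0, 0, 0, 0, 0, 0.05, 0], [0, 0, 0, 0, 0, 0.05, 0], [0, 0, 0, 0, 0, 0.05, 0]],
  ],
)

```text
t: 9.43
ee_pos: [0.5455, 0.0647, 0.0908]
eef_rot: [0.002, 0.654, 0.756, -0.0]
force: [-3.7, -0.6, 6.5]
finger_gap: -0.0002
```

Emit:
apply_moves(
  deltas=[
    [[0, 0, 0, 0, 0, 0.05, 0], [0, 0, 0, 0, 0, 0.05, 0], [0, 0, 0, 0, 0, 0.05, 0]],
  ],
)

```text
t: 9.68
ee_pos: [0.5455, 0.0648, 0.0908]
eef_rot: [0.002, 0.654, 0.756, 0.0]
force: [-3.9, 0.4, 6.5]
finger_gap: -0.0
```

Emit:
apply_moves(
  deltas=[
    [[0, 0, 0, 0, 0, 0.05, 0], [0, 0, 0, 0, 0, 0.05, 0]],
  ],
)

```text
t: 9.85
ee_pos: [0.5455, 0.0648, 0.0908]
eef_rot: [0.002, 0.654, 0.756, 0.0]
force: [-3.6, 0.2, 6.3]
finger_gap: 0.0001
```

Emit:
apply_moves(
  deltas=[
    [[0, 0, 0, 0, 0, 0.06, 0], [0, 0, 0, 0, 0, 0.06, 0], [0, 0, 0, 0, 0, 0.06, 0], [0, 0, 0, 0, 0, 0.06, 0], [0, 0, 0, 0, 0, 0.06, 0], [0, 0, 0, 0, 0, 0.06, 0], [0, 0, 0, 0, 0, 0.06, 0], [0, 0, 0, 0, 0, 0.06, 0]],
  ],
)

```text
t: 10.52
ee_pos: [0.5456, 0.0648, 0.0908]
eef_rot: [0.002, 0.655, 0.756, 0.001]
force: [-3.6, 0.4, 6.3]
finger_gap: -0.0002
```

Emit:
apply_moves(
  deltas=[
    [[0, 0, 0, 0, 0, -0.3, 0], [0, 0, 0, 0, 0, -1, 0], [0, 0, 0, 0, 0, -3, 0], [0, 0, 0, 0, 0, -3, 0], [0, 0, 0, 2, 0, -3, 0], [0, 0, 0, 3, 0, -2, 0], [0, 0, 0, 3.5, 0, 0, 0], [0, 0, 0, 3.5, 0, 0, 0]],
  ],
)

```text
t: 11.18
ee_pos: [0.5275, 0.1823, 0.2234]
eef_rot: [0.002, 0.658, 0.753, 0.001]
force: [1.3, -0.3, -0.9]
finger_gap: 0.0004
```

Emit:
apply_moves(
  deltas=[
    [[0, 0, 0, 3.5, 0, 0, 0], [0, 0, 0, 3.5, 0, 0, 0], [0, 0, 0, 3.5, 0, 0, 0], [0, 0, 0, 3.5, 0, 0, 0], [0, 0, 0, 3.5, 0, 0, 0], [0, 0, 0, 3, 0, 0, 0], [0, 0, 0, 0, 0, 0, 0]],
  ],
)

```text
t: 11.77
ee_pos: [0.4959, 0.4001, 0.2312]
eef_rot: [0.003, 0.657, 0.754, 0.005]
force: [0.4, -0.4, -0.4]
finger_gap: 0.0002
```

```bash
python3 - <<'E'
from h import *
st()
for n in("top","scene"):
    p,d=capture(n);np.savez(f"{n}8.npz",p=p,d=d)
    x0,y0,x1,y1=(170,150,380,310) if n=="top" else (240,200,440,360)
    cv2.imwrite(f"pics/{n}_8.png",cv2.resize(p[y0:y1,x0:x1,::-1],None,fx=3.6,fy=3.6,interpolation=cv2.INTER_CUBIC))
g=lambda k:cv2.cvtColor(np.load(k+".npz")["p"],cv2.COLOR_RGB2GRAY).astype(np.float32)[185:285,250:355].copy()
W=np.eye(2,3,dtype=np.float32);print(cv2.findTransformECC(g("top0"),g("top8"),W,cv2.MOTION_EUCLIDEAN))
c=get_calibration("top");K=c["intrinsics"];T=np.array(c["extrinsics"])
v,u=np.mgrid[185:285,245:357]
for k in("top0","top6","top8"):
    d=np.load(k+".npz")["d"][185:285,245:357]
    q=(T[:3,:3]@(np.linalg.inv(K)@np.stack([u.ravel(),v.ravel(),np.ones(u.size)])*d.ravel())).T+T[:3,3]
    P=q[abs(q[:,2]-.088)<.012]
    for _ in range(4):
        A=np.c_[P[:,:2]-[.49,-.03],np.ones(len(P))]
        s,*_r=np.linalg.lstsq(A,P[:,2],rcond=None);r=P[:,2]-A@s;P=P[abs(r)<2.5*r.std()]
    print(k,len(P),s,np.hypot(*s[:2]))
E
```

```text
t 11.77 p [0.4959 0.4001 0.2312] F [ 0.3846 -0.369  -0.3835] gap 0.00018238223686897653 
turn [ 0.0118 -0.0012 -0.004 ] 
(0.9980175017228319, array([[ 1.    , -0.0002,  0.1005],
       [ 0.0002,  1.    ,  0.0437]], dtype=float32))
top0 7480 [-0.0011 -0.0006  0.0889] 0.0012738869079317158
top6 7497 [0.0012 0.0026 0.0891] 0.0028505596041706735
top8 7502 [0.0023 0.002  0.0891] 0.0030660073440498875
```

View pics/top_8.png

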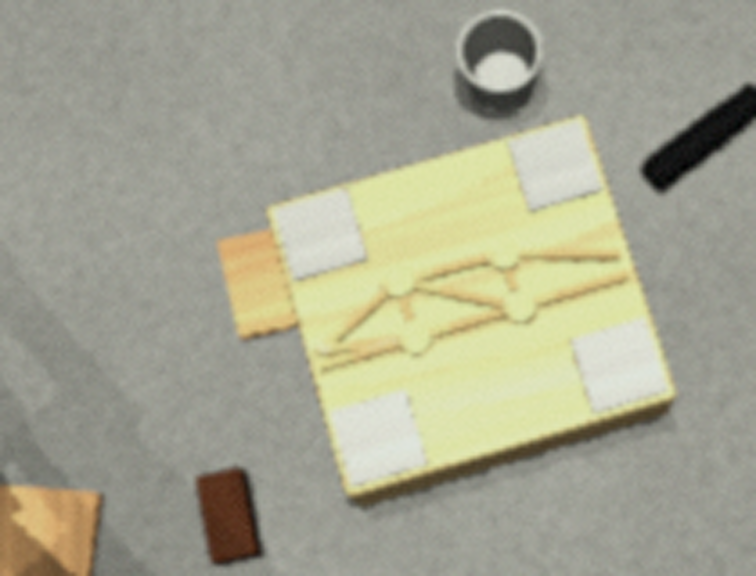

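The wedge is still at (220,240)-(240,338), and the box, cup, offcut and screwdriver have not moved. The box's tilt change is about 0.004 rad, under the 0.008 limit.

```bash
python3 -c "
from workcell import *
print(hand_in())"
```

```text
the job is handed in; nothing more can be done
None
```

I pushed the farthest of the three wedges, thin end first, under the short foot. I then pressed the corner plate with the shut fingertips, backed the arm clear and handed the job in; `hand_in()` gives no verdict.

- **Push:** it peaked at about 11.5 N, past the snug range of 3 to 6 N and the 8 N warning. I sent the last three small moves together, without checking the force after each. The overrun was about 4 mm of wedge travel, which could raise the corner by roughly 0.5 mm.
- **Wedge position:** afterwards the foot axis was about 5 mm along and 4 mm across from the wedge's middle. That is well inside the ±32 mm limit across and the ±60 mm limit along.
- **Box:** it moved less than 0.5 mm. Its measured tilt was about 0.003 rad, a change of about 0.004 rad from the start, which fits slight jacking and is under the 0.008 limit.
- **Press test:** the readings were about 6 N for 1.5 s, with a brief 9 N at first contact. The fingertip height did not change by a measurable amount. There was also a sideways force of about 4 N.
- **Bystanders:** the cup, offcut and screwdriver looked unmoved in the final top view. The glue bottle was outside that crop; it was in place in the last scene view I looked at, just before the press.

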